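# Park the truckle at the top of the cheese gutter

## Robot

A 6-joint arm with a two-finger parallel gripper is mounted at the origin on the work surface. World frame = base frame: x ahead of the robot, y to its left, z up, the work surface at z = 0. Lengths are in mm, angles in rad, forces in N, time in s.
With the tool pointing down it reaches from about 325 to 775 mm from the base axis. Payload 9.3 kg.
Tool frame: the origin (TCP) lies at the very end of the fingers, on their centre line; the grasp point (between the pads) lies 19 mm behind it; z points along the fingers, y is the line along which they close (so a half turn about z gives the same grasp; the last joint's range is limited). The gripper opens to 85 mm and grips with 20 to 120 N. Pads are 22 mm wide; open, the fingers measure 114 mm over their backs; the gripper's body (76 mm by 85 mm) begins 54 mm behind the grasp point. The pads swing forward as they close: fully open they stand 13 mm farther back than shut.
Start: joints at [-1.371, 0.259, 0.021, 1.334, 0, 1.418], TCP at [190.033, -516.124, 231.279] pointing down, gripper open.
Joint ranges: [-3.04, 3.04], [-0.91, 1.82], [-1.04, 1.36], [-1.92, 1.95], [-1.52, 1.45], [-3.14, 3.14]. Speed limits (rad/s): [2.22, 2.22, 2.79, 3.14, 3.14, 3.14].

## Interface

Orientations are given as a 3x3 rotation matrix whose columns are the frame's x, y, z axes.
In Python, from cell import telemetry, optics, env, models gives the robot as it stands. The module is installed in compiled form; this text tells all that it offers.
- The arm moves only by the tool apply_moves, never from a script. Its arguments are lists of equal length, an entry for each row: "xyz": the shift along the tool's x, y, z in m, a list of three; "yaw": the turn about the tool's z in degrees; "jaw": the finger opening in m, from 0 to 0.0854. In form: {"xyz": [[tx, ty, tz], ...], "yaw": [yaw, ...], "jaw": [jaw, ...]}. A call has 1 to 12 rows; each row is the pose to reach, as a shift and turn from the pose commanded when the call began, along the tool's axes at that moment; what a row does not reach only later rows make up. A row lasts 1/10 s, in which the tool goes at most 50 mm and 8.59 degrees, less where a joint would pass 70% of its speed; a pose out of reach is approached as far as the arm can. A call with a gripper value outside its range is refused whole. The fingers move at their own pace and stop on an object; "newtons" is the grip in N (left out, the last holds). Time passes only in rows, so rows that repeat a pose let the fingers close. It gives the time, the measured TCP pose, the force, the opening and the grip force at its end, in the units of the state.
- telemetry.observe(): the state, without advancing time (a new reading comes with each control period).
- optics.read_camera(name): name is "scene" or "top"; returns the picture (400x640x3 uint8, red, green, blue); there is no depth.
- optics.camera_model(name): a dict with "fx", "fy", "cx", "cy" (pixels), "T" (4x4, takes a point from camera to world coordinates). Camera axes: x right, y up, looking along -z (the intrinsics and any distortion apply to the point x, -y, -z); pixel columns grow to the right and rows downward; lengths in mm; the calibration is good to about 2 mm. A picture is of the moment at which its call begins. camera_model takes no time and is no camera call.
- env.sign_off(): hands the job in; it is judged then, once.
Trained networks look in the newest picture that a camera, given by its name, has taken for a name from the list of things; names that differ only in an ending like _2 or _b are one class to them, and where a whole thing is asked for, a point or a joint stands for the part that bears it (a point fixed in the world has none). Each returns a list of dicts, best first, with "p" (0 to 1); they miss things now and then, are a little off and sometimes report something else, mostly with a low value. They report only what shows in the picture. A call takes as long as a camera call. They do not tell look-alikes from the thing itself.
- models.find_in(camera, label): "rect" ([left, top, width, height] in pixels, round what is visible of it).
- models.tip_of(camera, label): "centre" ([row, column] in pixels: a listed point, or the origin of a listed thing).
The state is a dict: "clock": time; "qpos": joint angles; "qvel": joint speeds; "tau": joint torques, N m; "position": TCP position; "tcp_rot": TCP orientation; "ft_force": force on the tool from outside, world axes, zero at the start; "wrist_torque": the same for the moment, N m; "grip_width": opening from 0.0 (shut) to 1.0 (fully open); "grip_force": force on a finger pad.
Only numpy, scipy, OpenCV 4.12 (cv2) and the standard library are available. Lean on these libraries where they do the work, as an engineer would, in place of code of your own. Each camera call takes 0.05 s, during which the arm holds its last target. There are 200 camera calls.

## Task

With the fingertips, gently push the round truckle of cheese up the sloped wooden gutter until it drops into the hollow against the stop board at the top, so that it does not roll back. Then push the wooden keeper bar round until it lies square across the gutter behind (downhill of) the truckle. The truckle stays in the gutter all the way and is never lifted, and the other things on the counter stay where they are.

Things in the scene. Friction and masses are not known exactly. Their poses are not given: they have to be found in the camera images.
- truckle: Small drum of cheese with a smooth waxed rind, 64 mm in diameter, 50 mm wide, about 0.18 kg, lying on its round side in the gutter, axis (its own y) across it, so it rolls along the gutter. It starts resting against the low lip, its centre at x = -126, z = 58 mm in the gutter's frame. Origin at its centre; its x and z axes turn as it rolls.
- gutter: Fixed wooden gutter on a striped board, 303 mm long (x -162 to 141 mm), 76 mm wide. Origin: centre of its underside; x points uphill (level), y to the side with the keeper bar, z up. Side walls 10 mm thick, 16 mm above the floor, which is 56 mm wide. Low lip: x -162 to -150 mm, top at z = 36 mm. Stop board at the top end: face at x = 129 mm, top at z = 95 mm.
- gutter_slope (a point): Low end of the sloping floor, mid-width (x = -150, z = 22 mm in the gutter's frame). x runs up the slope, y as the gutter's, z square to the floor. The floor is flat and rises 8 degrees to the crest at gutter x = 75, z = 53.5 mm. The truckle's centre rides at z = 32 mm in this frame. Let go short of the crest, it rolls back to the lip.
- gutter_seat (a point): The truckle's centre when it rests in the hollow against the stop board: x = 97, y = 0, z = 79.5 mm in the gutter's frame. Beyond the crest the floor drops 6 mm to this level hollow (floor at z = 47.5 mm). Pushed past the crest, the truckle drops forward into it and stays, with 3 mm of play.
- keeper (a joint): Angle (rad) of the wooden keeper bar on an upright pivot at x = 45, y = 60 mm in the gutter's frame. 0: points straight downhill (gutter -x), beside the gutter. It grows as the bar swings in over the gutter (anticlockwise from above) to its end stop at 1.57: square across, pointing to gutter -y. Starts between -0.35 and 0.05; needs about 0.4 N at the tip; stays where it is left.
- keeper_tip (a point): Free end of the keeper bar, at mid-height, 105 mm from the pivot. The bar is 10 mm thick and 16 mm high (z = 71 to 87 mm in the gutter's frame); its bracket and pin reach z = 94 mm. Across the gutter it clears the side walls by 6 mm and the truckle in the hollow by about 12 mm.
- jar: Bystander: amber jar, 54 mm in diameter, 75 mm high, beside the gutter on the side without the keeper. Origin at the centre of its underside.
- standing_cheese: Bystander: another truckle, 64 mm in diameter, 50 mm high, standing on its flat face beside the gutter. Origin at the centre of its underside.
- block: Bystander: block of cheese 95 x 45 x 38 mm on the board beyond the stop board. Origin at the centre of its underside.
- wedge: Bystander: piece of cheese 89 x 50 x 35 mm on the robot's right. Origin at the centre of its underside.
- tub: Bystander: open clear plastic tub 120 x 120 x 55 mm on the robot's left. Origin at the centre of its underside.
- spreader: Bystander: spatula lying flat on the robot's right, along x.
Not all that is in view belongs to the job. Leave any pink look-alike of the truckle alone.

How it is judged (in metres and radians):
On the way, in this order (a step that is already met when the one before it is completed fails the run):
1. the truckle lies in the hollow against the stop board (x of truckle in the frame of gutter between 0.086 and 0.104 m and y of truckle in the frame of gutter between -0.008 and 0.008 m and z of truckle in the frame of gutter between 0.074 and 0.085 m), for 0.2 s.
2. the keeper bar lies across the gutter behind it (all of step 1 and value of joint keeper above 1.35 rad), for 0.2 s.
At the end, for the whole second after the job is handed in: The truckle rests still in the hollow (its centre from 11 mm short of to 7 mm beyond the seat point along the gutter, within 8 mm sideways and about 5 mm in height; slower than 0.02 m/s) and the keeper bar stands across the gutter, at 1.35 rad or more (all of step 2 and linear speed of truckle below 0.02 m/s); the robot touches nothing.
It fails at once if the truckle was lifted off the gutter's floor by more than 15 mm (z of truckle in the frame of gutter_slope above 0.047 m).
It fails at once if the truckle was squeezed or pressed with more than 40 N (contact force between the fingers and truckle above 40 N).
It fails at once if another thing on the counter was moved by more than 30 mm (distance of any of jar, standing_cheese, block, wedge, tub, spreader from where it was at the start of the episode above 0.03 m).
It also fails if it takes over 58 s, if anything falls off the work surface, if the arm or the gripper's body presses on something with over 40 N, if the wrist force passes 120 N, or if a joint passes its speed limit or range.

## Working session

There is one attempt and no reset: what is moved stays moved. The work goes in short steps, Python scripts to look and compute and a tool call to move; the robot and the scene stay as the last step left them, time stands still between calls to the robot, and variables do not carry over. Pictures are saved under pics/ and viewed, at most 11 in all, crops included, and the job is handed in when it is done.

Besides the shell and the picture viewer there is one more tool, called after ">>>" as name(argument=value, ...) on one line, values as JSON. apply_moves: Moves the arm, as the interface text tells. Its arguments: {"type":"object","properties":{"xyz":{"type":"array"},"yaw":{"type":"array"},"jaw":{"type":"array"},"newtons":{"type":"number"}},"required":["xyz","yaw","jaw"]}

```bash
mkdir -p pics; python3 - <<'E'
from cell import telemetry, optics, env, models
import cv2,numpy as np
s=telemetry.observe();print(s['clock'],s['position'],s['tcp_rot'],s['grip_width'])
for n in ['top','scene']:
    im=optics.read_camera(n);cv2.imwrite(f'pics/{n}0.png',im[:,:,::-1])
    m=optics.camera_model(n);print(n,{k:(np.round(v,3).tolist()) for k,v in m.items()})
    for l in ['truckle','gutter','gutter_slope','gutter_seat','keeper_tip','jar','standing_cheese']:
        print(l,[(np.round(d['centre'],1).tolist(),round(d['p'],2)) for d in models.tip_of(n,l)][:3])
E
```

```text
0.0 [ 189.9824091  -515.81508805  230.66275729] [[ 9.38406365e-01  3.45533552e-01 -2.41285023e-04]
 [ 3.45533552e-01 -9.38405423e-01  1.35166030e-03]
 [ 2.40620810e-04 -1.35177870e-03 -9.99999057e-01]] 0.997219658919006
top {'fx': 514.772, 'fy': 514.772, 'cx': 321.917, 'cy': 208.288, 'T': [[0.002, 0.976, -0.219, 168.207], [-1.0, 0.002, 0.001, 3.647], [0.002, 0.219, 0.976, 1711.631], [0.0, 0.0, 0.0, 1.0]]}
truckle [([283.5, 264.2], 0.84), ([186.5, 350.1], 0.73), ([282.8, 452.9], 0.64)]
gutter [([202.3, 313.3], 0.67)]
gutter_slope [([184.1, 353.1], 0.56)]
gutter_seat [([208.5, 282.6], 0.6)]
keeper_tip [([207.1, 336.1], 0.56)]
jar [([174.7, 289.0], 0.84)]
standing_cheese [([159.1, 322.6], 0.58), ([220.9, 257.5], 0.27)]
scene {'fx': 387.703, 'fy': 387.703, 'cx': 325.402, 'cy': 194.099, 'T': [[0.561, -0.487, 0.669, 1341.416], [0.828, 0.327, -0.456, -556.746], [0.003, 0.81, 0.587, 801.083], [0.0, 0.0, 0.0, 1.0]]}
truckle [([217.6, 175.3], 0.88), ([162.1, 333.9], 0.75), ([227.5, 317.5], 0.67)]
gutter [([214.9, 341.9], 0.68), ([236.4, 226.3], 0.25)]
gutter_slope [([240.2, 313.0], 0.56)]
gutter_seat [([181.6, 359.0], 0.92)]
keeper_tip [([201.4, 316.2], 0.6)]
jar [([225.0, 385.9], 0.97)]
standing_cheese [([246.1, 363.8], 0.66), ([223.4, 382.3], 0.51), ([174.8, 423.9], 0.41)]
```

```bash
python3 - <<'E'
import cv2
a=cv2.imread('pics/top0.png')[120:270,220:420];cv2.imwrite('pics/a.png',cv2.resize(a,(800,600),interpolation=cv2.INTER_CUBIC))
a=cv2.imread('pics/scene0.png')[130:280,240:440];cv2.imwrite('pics/b.png',cv2.resize(a,(800,600),interpolation=cv2.INTER_CUBIC))
E
```

```text
(no output)
```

View pics/a.png

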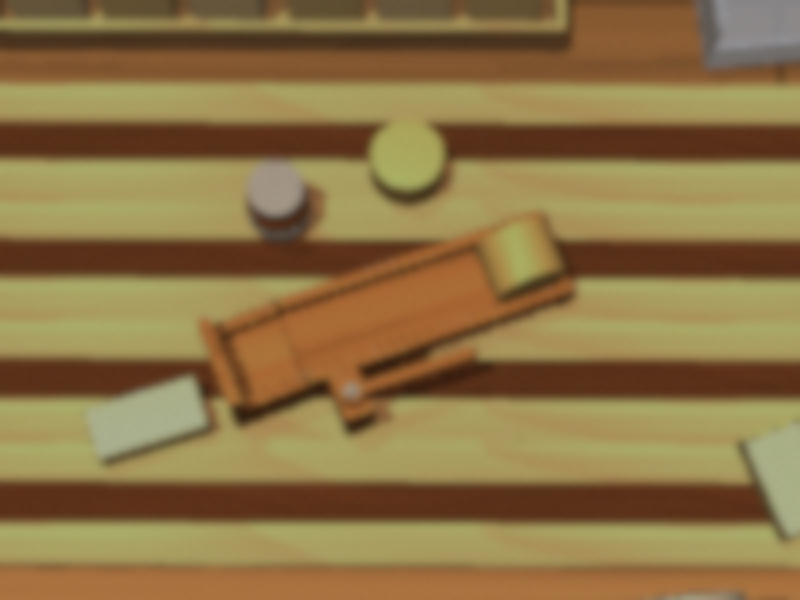

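View pics/b.png

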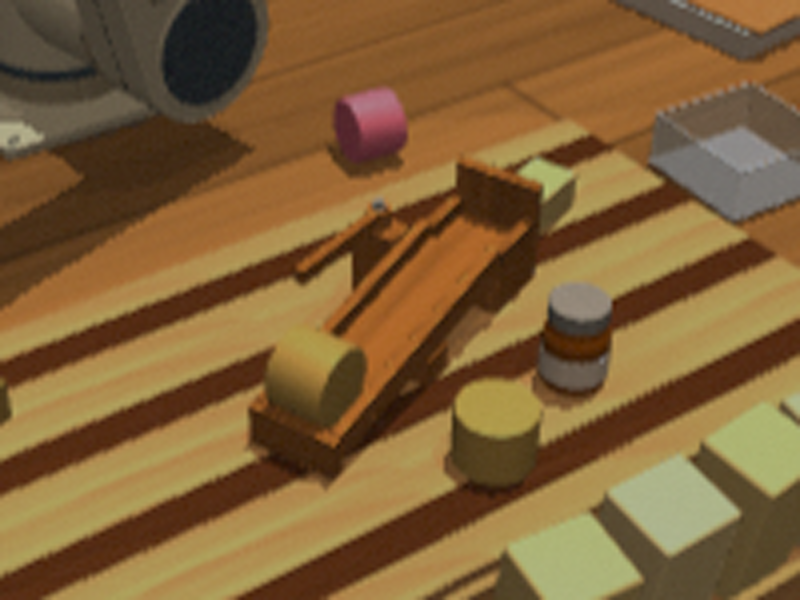

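View pics/top0.png

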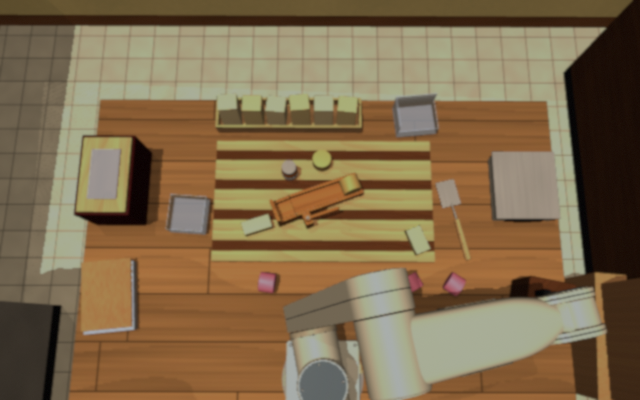

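```bash
cat > h.py <<'E'
import numpy as np
from cell import telemetry, optics, env, models
from scipy.optimize import least_squares
M={n:optics.camera_model(n) for n in('top','scene')}
def proj(n,P):
    m=M[n];p=np.linalg.inv(m['T'])@np.append(P,1);return np.array([m['cx']+m['fx']*p[0]/-p[2],m['cy']+m['fy']*-p[1]/-p[2]])
def G(v,p):
    c,s=np.cos(v[3]),np.sin(v[3]);return np.array([v[0]+c*p[0]-s*p[1],v[1]+s*p[0]+c*p[1],v[2]+p[2]])
def tip(q,z=79,r=105):return [45-r*np.cos(q),60-r*np.sin(q),z]
E
cat > fit.py <<'E'
from h import *
A=lambda x,y:(220+x/4,120+y/4)
B=lambda x,y:(240+x/4,130+y/4)
T=(-126,0,58)
obs=[('top',T,(350.1,186.5)),('scene',T,(317.5,227.5)),('top',(0,0,0),(313.3,202.3)),('scene',(0,0,0),(341.9,214.9)),
('top',(-150,0,22),(353.1,184.1)),('scene',(-150,0,22),(313,240.2)),('top',(97,0,79.5),(282.6,208.5)),('scene',(97,0,79.5),(359,181.6)),
('top',(141,-38,95),A(201,320)),('top',(-162,38,36),A(575,285)),('scene',(141,38,95),B(462,156)),('scene',(141,-38,95),B(543,186)),
('scene',(-162,38,36),B(252,405)),('scene',(-162,-38,36),B(337,445)),('top',(45,60,94),A(350,388)),('scene',(45,60,94),B(379,204)),
('top','tip',A(475,354)),('scene','tip',B(302,268)),('top','tip',(336.1,207.1)),('scene','tip',(316.2,201.4))]
def res(v):
    return np.concatenate([proj(n,G(v,tip(v[4]) if p=='tip' else p))-o for n,p,o in obs])
s=least_squares(res,[500,0,15,1.8,-.1],loss='soft_l1')
print(s.x.round(3));print(res(s.x).reshape(-1,2).round(1).tolist())
E
python3 fit.py
```

```text
[572.085  31.146   9.57   14.517 100.514]
[[-1.8, -2.2], [1.8, -3.2], [-0.2, -0.3], [-0.1, 2.2], [1.2, 0.5], [1.7, -2.1], [2.2, -1.4], [-0.7, 1.0], [-2.8, 0.2], [-1.5, 1.2], [-0.1, 0.1], [-0.3, -0.4], [-1.3, 0.6], [-1.1, 0.7], [-1.1, 0.3], [-0.4, -0.5], [-1.7, -1.5], [-0.4, 3.1], [0.9, -0.1], [-1.1, -1.3]]
```

```bash
sed -i "s/(350.1,186.5)/(350.3,184.2)/;s/(317.5,227.5)/(318.7,224.3)/;s/\[500,0,15,1.8,-.1\]/[572,31,10,1.95,-.02]/" fit.py; cat >> fit.py <<'E'
import cv2
v=s.x
def draw(n,x0,y0):
    im=cv2.imread(f'pics/{n}0.png')[y0:y0+150,x0:x0+200];im=cv2.resize(im,(800,600),interpolation=cv2.INTER_CUBIC)
    def L(ps,c=(255,0,0)):
        q=np.array([(proj(n,G(v,p))-[x0,y0]+.5)*4 for p in ps]).round().astype(int);cv2.polylines(im,[q],False,c,1,cv2.LINE_AA)
    for y in(38,-38):
        L([(-162,y,0),(-162,y,36),(-150,y,38),(75,y,69.5),(129,y,69.5)]);L([(-162,y,0),(141,y,0),(141,y,95),(129,y,95),(129,y,69)])
    for x,z in((-162,36),(-162,0),(141,95),(129,95),(141,0)):L([(x,38,z),(x,-38,z)])
    a=np.linspace(0,6.3,40)
    for y in(25,-25):L([(-126+32*np.cos(t),y,58+32*np.sin(t)) for t in a],(255,255,255))
    L([(45,60,87),tip(v[4],87)],(0,255,0));L([(45,60,71),(45,60,94)],(0,255,0))
    return im
cv2.imwrite('pics/o.png',np.hstack([cv2.resize(draw('top',220,120),(400,300))]))
ims=[draw('top',220,120)[180:480,180:600],draw('scene',240,130)[120:500,230:600]]
cv2.imwrite('pics/o.png',np.hstack([cv2.copyMakeBorder(i,0,380-len(i),0,0,0) for i in ims]))
E
python3 fit.py
```

```text
[ 5.72391e+02  3.12640e+01  1.04930e+01  1.95300e+00 -2.20000e-02]
[[-2.0, -0.1], [0.8, -0.2], [-0.2, -0.4], [0.0, 2.0], [1.2, 0.2], [1.9, -2.2], [2.2, -1.5], [-0.6, 0.8], [-2.8, 0.2], [-1.5, 0.9], [-0.1, -0.1], [-0.3, -0.6], [-1.1, 0.5], [-0.9, 0.5], [-1.1, 0.1], [-0.4, -0.7], [-1.7, -1.6], [-0.5, 2.9], [1.0, -0.2], [-1.2, -1.5]]
```

View pics/o.png

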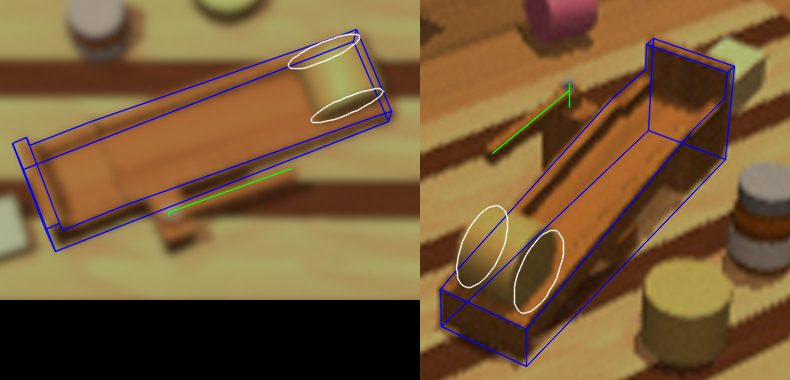

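```bash
cat > fit2.py <<'E'
src=open('fit.py').read().split("import cv2")[0].split("def res")[0]
exec(src)
vis=obs[:2]+obs[8:18]
def res(v):
    return np.concatenate([np.concatenate([proj(n,G(v,tip(v[4]) if p=='tip' else p))+(v[5:7] if n=='top' else v[7:9])-o for n,p,o in vis]),v[5:]])
s=least_squares(res,[572,31,10,1.95,-.02,0,0,0,0],loss='soft_l1')
v=s.x;print(v.round(3));print(res(v)[:-4].reshape(-1,2).round(1).tolist())
st=telemetry.observe();R=st['tcp_rot']
for p in[(-200,0,150)]:
    d=G(v,p)-st['position'];print(G(v,p),(R.T@d).round(1))
print(np.degrees(v[3]),np.degrees(np.arctan2(R[1,0],R[0,0])))
E
python3 fit2.py
```

```text
[ 5.72859e+02  3.01110e+01  1.11390e+01  1.95200e+00 -6.50000e-02
  1.11200e+00  4.50000e-02  6.29000e-01 -1.22000e-01]
[[-0.6, -0.3], [1.2, -0.2], [-1.4, -0.0], [-0.0, 0.8], [0.3, -0.2], [0.2, -0.7], [-0.8, 0.5], [-0.5, 0.5], [0.4, -0.0], [0.0, -0.8], [0.2, -0.4], [-1.2, 2.3]]
[ 647.35128723 -155.49835178  161.1390368 ] [ 553.8 -180.4   70.2]
111.86735025865076 20.212234333586583
```

>>> apply_moves(xyz=[[0.554,-0.18,0.0],[0.554,-0.18,0.0],[0.554,-0.18,0.0],[0.554,-0.18,0.0],[0.554,-0.18,0.0],[0.554,-0.18,0.0],[0.554,-0.18,0.0],[0.554,-0.18,0.0],[0.554,-0.18,0.0],[0.554,-0.18,0.0],[0.554,-0.18,0.0],[0.554,-0.18,0.0]], yaw=[-91.7,-91.7,-91.7,-91.7,-91.7,-91.7,-91.7,-91.7,-91.7,-91.7,-91.7,-91.7], jaw=[0,0,0,0,0,0,0,0,0,0,0,0])

```text
clock: 2.0
position: [649.8, -153.2, 230.9]
tcp_rot: [[-0.378, 0.926, 0.0], [0.926, 0.378, 0.0], [0.0, 0.0, -1.0]]
ft_force: [-1.3, -0.4, -0.1]
grip_width: -0.004
grip_force: 0.0
```

>>> apply_moves(xyz=[[-0.005,0,0.05],[-0.005,0,0.1],[-0.005,0,0.15],[-0.005,0,0.16],[-0.005,0,0.16]], yaw=[0,0,0,0,0], jaw=[0,0,0,0,0])

```text
clock: 2.5
position: [648.9, -160.2, 70.3]
tcp_rot: [[-0.373, 0.928, -0.003], [0.928, 0.373, 0.001], [0.002, -0.002, -1.0]]
ft_force: [0.3, -0.0, 0.5]
grip_width: 0.007
grip_force: 0.0
```

```bash
cat > look.py <<'E'
import sys,cv2
from h import *
k=sys.argv[1];st=telemetry.observe();print(st['clock'],st['position'].round(1),st['ft_force'].round(1))
out=[]
for n,x0,y0 in(('top',240,120),('scene',260,100)):
    im=optics.read_camera(n)[:,:,::-1];cv2.imwrite(f'pics/raw_{n}_{k}.png',im)
    c=cv2.resize(im[y0:y0+140,x0:x0+130],None,fx=3,fy=3,interpolation=cv2.INTER_CUBIC).copy()
    u=((proj(n,st['position'])-[x0,y0]+.5)*3).round().astype(int);cv2.drawMarker(c,tuple(map(int,u)),(255,0,0),0,10,1);print(n,u)
    out.append(c)
    for l in('truckle','gutter_seat','keeper_tip'):print(l,[(np.round(d['centre'][::-1],1).tolist(),round(d['p'],2)) for d in models.tip_of(n,l)][:3])
cv2.imwrite(f'pics/l{k}.png',np.hstack(out))
E
python3 look.py 1
```

```text
2.5 [ 648.9 -160.2   70.3] [ 0.3 -0.   0.5]
top [394 168]
truckle [([451.2, 283.2], 0.74)]
gutter_seat [([287.3, 206.7], 0.75)]
keeper_tip []
scene [130 419]
truckle [([218.2, 204.0], 0.88), ([175.8, 217.7], 0.86), ([317.3, 225.5], 0.49)]
gutter_seat [([361.6, 181.5], 0.78)]
keeper_tip [([315.2, 200.6], 0.61)]
```

View pics/l1.png

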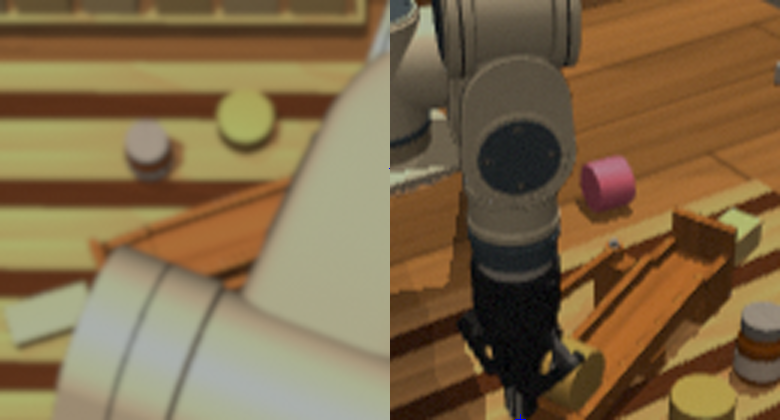

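>>> apply_moves(xyz=[[0.01,0,0.01],[0.025,0,0.01],[0.03,0,0.01],[0.034,0,0.01],[0.038,0,0.01],[0.042,0,0.009],[0.048,0,0.008],[0.055,0,0.007],[0.063,0,0.006],[0.071,0,0.005]], yaw=[0,0,0,0,0,0,0,0,0,0], jaw=[0,0,0,0,0,0,0,0,0,0])

```text
clock: 3.9
position: [622.8, -93.9, 66.4]
tcp_rot: [[-0.373, 0.928, -0.0], [0.928, 0.373, 0.0], [0.0, -0.0, -1.0]]
ft_force: [-0.1, -0.6, 0.7]
grip_width: -0.0
grip_force: 0.6
```

```bash
python3 look.py 2
```

```text
3.9 [622.8 -93.9  66.4] [-0.1 -0.6  0.7]
top [334 191]
truckle [([410.7, 281.5], 0.8), ([452.7, 284.0], 0.65)]
gutter_seat [([285.2, 207.5], 0.85), ([321.4, 163.0], 0.42)]
keeper_tip [([454.7, 218.1], 0.62)]
scene [175 381]
truckle [([214.8, 205.5], 0.87), ([175.9, 216.6], 0.84), ([333.4, 163.6], 0.72)]
gutter_seat [([360.8, 181.6], 0.85)]
keeper_tip []
```

View pics/l2.png

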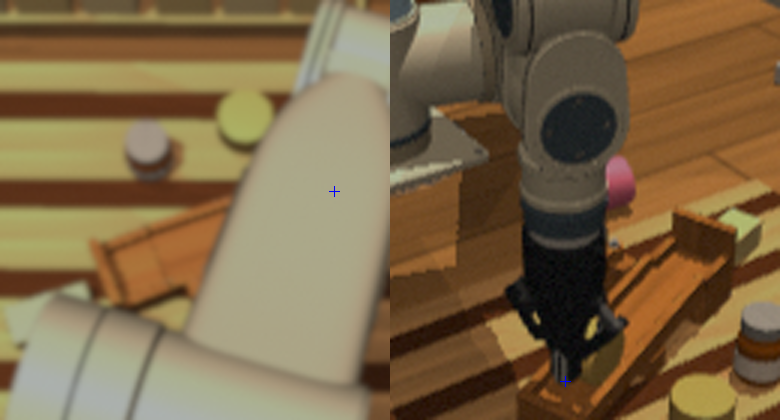

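>>> apply_moves(xyz=[[0.01,0,-0.001],[0.022,0,-0.003],[0.035,0,-0.005],[0.048,0,-0.007],[0.061,0,-0.009],[0.074,0,-0.011],[0.087,0,-0.012],[0.1,0,-0.014],[0.113,0,-0.016],[0.126,0,-0.018],[0.139,0,-0.02],[0.15,0,-0.021]], yaw=[0,0,0,0,0,0,0,0,0,0,0,0], jaw=[0,0,0,0,0,0,0,0,0,0,0,0])

```text
clock: 5.5
position: [566.6, 45.7, 87.5]
tcp_rot: [[-0.373, 0.928, 0.0], [0.928, 0.373, 0.0], [0.0, 0.0, -1.0]]
ft_force: [0.6, -2.1, 0.3]
grip_width: -0.0
grip_force: 1.0
```

>>> apply_moves(xyz=[[0.006,0,-0.001],[0.011,0,-0.002],[0.015,0,-0.002],[0.019,0,-0.002],[0.023,0,-0.002],[0.026,0,-0.002],[0.029,0,-0.002],[0.031,0,-0.002],[0.031,0,-0.002],[0.031,0,-0.002]], yaw=[0,0,0,0,0,0,0,0,0,0], jaw=[0,0,0,0,0,0,0,0,0,0])

```text
clock: 6.5
position: [555.6, 73.4, 89.3]
tcp_rot: [[-0.373, 0.928, 0.0], [0.928, 0.373, -0.0], [-0.0, 0.0, -1.0]]
ft_force: [0.2, 0.4, 0.8]
grip_width: 0.001
grip_force: 0.0
```

```bash
python3 look.py 3
```

```text
6.5 [555.6  73.4  89.3] [0.2 0.4 0.8]
top [181 245]
truckle [([412.0, 285.2], 0.62), ([355.0, 183.7], 0.58), ([454.5, 281.7], 0.56)]
gutter_seat []
keeper_tip [([336.5, 205.1], 0.39)]
scene [272 272]
truckle [([215.1, 203.2], 0.83), ([175.6, 215.8], 0.78), ([332.3, 162.0], 0.61)]
gutter_seat [([360.1, 182.6], 0.68)]
keeper_tip [([314.3, 198.8], 0.64)]
```

View pics/l3.png

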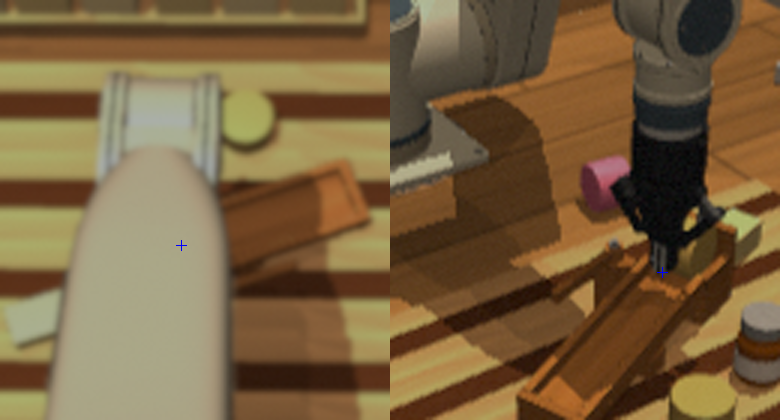

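>>> apply_moves(xyz=[[-0.015,0,0],[-0.03,0,-0.02],[-0.03,0,-0.07],[-0.05,-0.02,-0.1],[-0.08,-0.06,-0.1],[-0.087,-0.1,-0.1],[-0.087,-0.1,-0.1]], yaw=[0,0,0,0,0,0,0], jaw=[0,0,0,0,0,0,0])

```text
clock: 7.6
position: [492.3, -47.2, 189.8]
tcp_rot: [[-0.37, 0.929, -0.001], [0.929, 0.37, -0.001], [-0.0, -0.001, -1.0]]
ft_force: [0.0, 0.3, -0.1]
grip_width: 0.002
grip_force: 0.0
```

```bash
python3 look.py 4
```

```text
7.6 [492.3 -47.2 189.8] [ 0.   0.3 -0.1]
top [296 283]
truckle [([287.0, 208.5], 0.92), ([264.7, 279.5], 0.77), ([452.1, 284.5], 0.71)]
gutter_seat [([285.2, 207.6], 0.8), ([289.4, 173.9], 0.42)]
keeper_tip []
scene [141 198]
truckle [([174.6, 215.2], 0.85), ([333.5, 160.0], 0.59), ([357.0, 181.9], 0.58)]
gutter_seat [([360.6, 181.3], 0.77), ([385.7, 221.9], 0.35)]
keeper_tip [([420.8, 170.8], 0.73), ([314.3, 198.3], 0.56)]
```

View pics/l4.png

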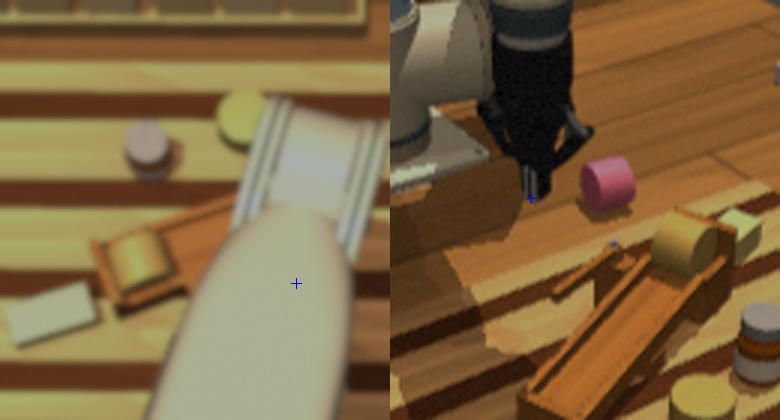

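>>> apply_moves(xyz=[[0,0,0.04],[0,0,0.08],[0,0,0.1],[0,0,0.106],[0,0,0.106]], yaw=[0,0,0,0,0], jaw=[0,0,0,0,0])

```text
clock: 8.5
position: [495.2, -44.3, 82.8]
tcp_rot: [[-0.374, 0.928, -0.001], [0.928, 0.374, 0.0], [0.001, -0.001, -1.0]]
ft_force: [0.2, -0.7, -0.6]
grip_width: -0.001
grip_force: 0.0
```

```bash
cat > path.py <<'E'
from h import *
v=[572.9,30.1,11.1,1.952]
st=telemetry.observe();c,s=np.cos(v[3]),np.sin(v[3]);d=st['position'][:2]-v[:2]
g=np.array([c*d[0]+s*d[1],-s*d[0]+c*d[1]]);print(g,st['position'][2],st['ft_force'])
R=st['tcp_rot']
for q in np.arange(-.1,1.61,.1):
    u=np.array([-np.cos(q),-np.sin(q)]);t=np.array([np.sin(q),-np.cos(q)])
    fr=14.5*abs(t[1])+11*abs(t[0]) # box support
    p=np.array([45,60])+82*u-(5+fr)*t
    w=G(v,(*p,0))-st['position'];print(round(q,2),p.round(),(R.T@w)[:2].round(1))
E
python3 path.py;python3 -c "
import sys;sys.argv=['',5]
exec(open('look.py').read())"
```

```text
[-40.18076286  99.78059037] 82.83957571468855 [ 0.23897365 -0.66682132 -0.61931277]
-0.1 [-35.  89.] [ 5.6 11.3]
0.0 [-37.  80.] [ 3.1 20.4]
0.1 [-39.  72.] [ 1.4 27.6]
0.2 [-40.  65.] [ 0.4 35.2]
0.3 [-40.  57.] [ 0.2 43. ]
0.4 [-39.  49.] [ 0.7 50.9]
0.5 [-38.  41.] [ 2. 59.]
0.6 [-36.  33.] [ 4.2 67. ]
0.7 [-33.  25.] [ 7.3 75. ]
0.8 [-29.  17.] [11.3 82.7]
0.9 [-24.  10.] [16.2 90.1]
1.0 [-18.   3.] [22. 97.]
1.1 [-11.  -3.] [ 28.7 103.3]
1.2 [-4. -9.] [ 36.1 108.9]
1.3 [  4. -14.] [ 44.2 113.7]
1.4 [ 13. -18.] [ 52.9 117.7]
1.5 [ 22. -21.] [ 62.1 120.6]
1.6 [ 31. -22.] [ 70.9 122.4]
8.5 [495.2 -44.3  82.8] [ 0.2 -0.7 -0.6]
top [290 301]
truckle [([285.8, 208.6], 0.84), ([453.8, 284.5], 0.74), ([265.7, 279.7], 0.67)]
gutter_seat [([284.7, 207.3], 0.6)]
keeper_tip []
scene [148 286]
truckle [([176.7, 214.7], 0.91), ([218.0, 203.2], 0.69), ([356.8, 181.2], 0.61)]
gutter_seat [([359.8, 179.8], 0.71)]
keeper_tip [([316.4, 201.0], 0.62), ([361.5, 180.3], 0.47)]
```

View pics/l5.png

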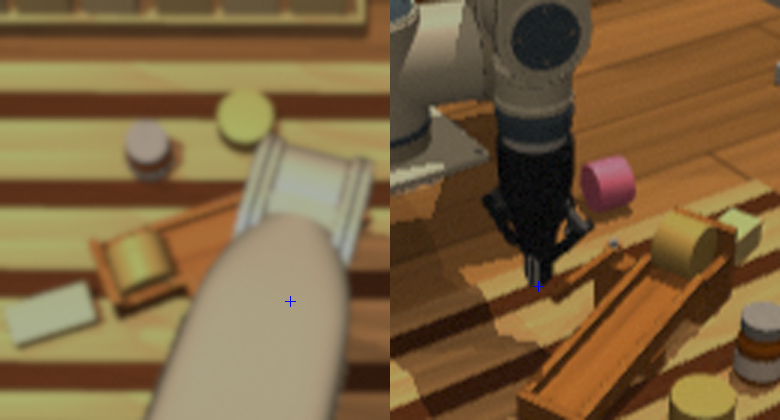

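>>> apply_moves(xyz=[[0.002,0.008,-0.002],[0.002,0.016,-0.002],[0.001,0.024,-0.002],[0.0,0.032,-0.002],[0.0,0.04,-0.002],[0.0,0.048,-0.002],[0.001,0.056,-0.002],[0.003,0.064,-0.002],[0.006,0.072,-0.002],[0.01,0.08,-0.002],[0.016,0.09,-0.002],[0.022,0.097,-0.002]], yaw=[0,0,0,0,0,0,0,0,0,0,0,0], jaw=[0,0,0,0,0,0,0,0,0,0,0,0])

```text
clock: 10.1
position: [577.7, 12.8, 85.3]
tcp_rot: [[-0.373, 0.928, 0.0], [0.928, 0.373, -0.0], [-0.0, 0.0, -1.0]]
ft_force: [-0.6, -0.7, 0.4]
grip_width: 0.001
grip_force: 0.2
```

```bash
python3 look.py 6
```

```text
10.1 [577.7  12.8  85.3] [-0.6 -0.7  0.4]
top [237 226]
truckle [([453.5, 282.8], 0.64), ([285.9, 210.5], 0.42)]
gutter_seat [([285.1, 207.1], 0.57)]
keeper_tip [([288.2, 207.5], 0.71), ([190.4, 217.8], 0.61)]
scene [238 305]
truckle [([215.8, 203.5], 0.83), ([332.3, 159.6], 0.58), ([175.3, 219.0], 0.57)]
gutter_seat [([363.2, 182.4], 0.63)]
keeper_tip [([351.0, 202.5], 0.4)]
```

View pics/l6.png

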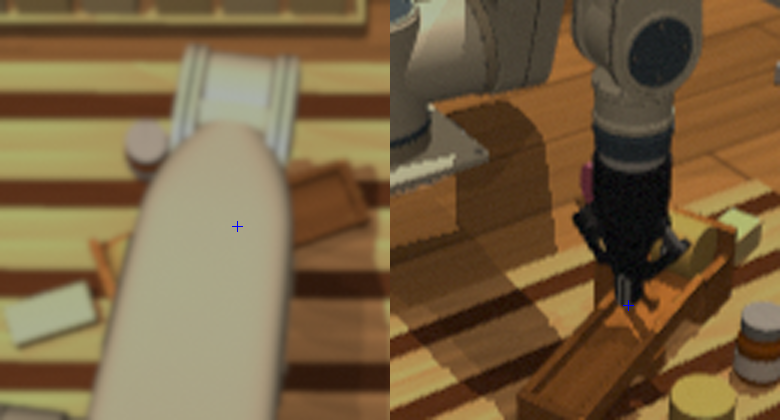

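>>> apply_moves(xyz=[[0.007,0.006,0],[0.014,0.012,0],[0.022,0.017,0],[0.029,0.02,0],[0.035,0.022,0],[0.04,0.023,0],[0.043,0.024,0],[0.043,0.024,0]], yaw=[0,0,0,0,0,0,0,0], jaw=[0,0,0,0,0,0,0,0])

```text
clock: 11.3
position: [583.2, 61.2, 85.3]
tcp_rot: [[-0.374, 0.928, 0.0], [0.928, 0.374, 0.0], [0.0, 0.0, -1.0]]
ft_force: [0.3, 0.2, -0.4]
grip_width: 0.001
grip_force: 0.0
```

>>> apply_moves(xyz=[[0.002,0,0],[0.004,0,0],[0.004,0,0]], yaw=[0,0,0], jaw=[0,0,0])

```text
clock: 11.6
position: [581.7, 64.5, 85.3]
tcp_rot: [[-0.373, 0.928, 0.0], [0.928, 0.373, 0.0], [0.0, 0.0, -1.0]]
ft_force: [0.6, -0.2, 1.0]
grip_width: -0.004
grip_force: 0.0
```

>>> apply_moves(xyz=[[0.001,0,0],[0.002,0,0],[0.002,0,0]], yaw=[0,0,0], jaw=[0,0,0])

```text
clock: 11.9
position: [581.4, 65.2, 85.4]
tcp_rot: [[-0.372, 0.928, 0.001], [0.928, 0.372, -0.002], [-0.002, -0.0, -1.0]]
ft_force: [1.7, -6.9, -0.9]
grip_width: 0.001
grip_force: 3.3
```

>>> apply_moves(xyz=[[-0.01,0,0],[-0.025,0,0],[-0.03,0,-0.03],[-0.04,-0.03,-0.08],[-0.08,-0.07,-0.12],[-0.12,-0.1,-0.15],[-0.16,-0.14,-0.15],[-0.2,-0.14,-0.15],[-0.2,-0.14,-0.15]], yaw=[0,0,0,0,0,0,0,0,0], jaw=[0,0,0,0,0,0,0,0,0])

```text
clock: 12.8
position: [525.4, -175.9, 236.3]
tcp_rot: [[-0.37, 0.929, 0.002], [0.929, 0.37, -0.001], [-0.002, 0.001, -1.0]]
ft_force: [1.4, 0.3, 0.2]
grip_width: -0.001
grip_force: 0.0
```

```bash
python3 look.py 7
```

```text
12.8 [ 525.4 -175.9  236.3] [1.4 0.3 0.2]
top [428 241]
truckle [([287.6, 209.1], 0.85), ([452.0, 282.0], 0.77), ([407.8, 285.4], 0.65)]
gutter_seat [([284.6, 209.3], 0.62)]
keeper_tip [([294.1, 184.8], 0.42)]
scene [ 38 212]
truckle [([174.8, 214.6], 0.81), ([216.9, 204.1], 0.78), ([359.6, 181.7], 0.64)]
gutter_seat [([362.8, 181.5], 0.6)]
keeper_tip [([360.9, 197.1], 0.67)]
```

View pics/l7.png

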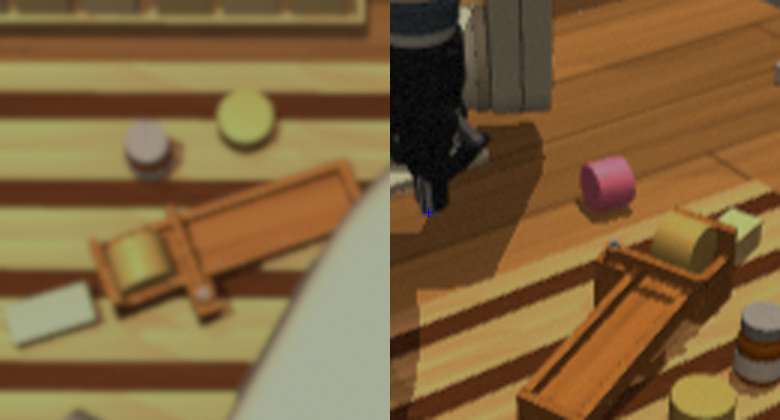

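The end-stop contact showed as 7 N. In the last picture the bar lies square across the gutter (top crop, about (170,205) to (203,293)), and the truckle is in the hollow at (138,262). The arm is clear of everything.

```bash
python3 -c "
from cell import env;print(env.sign_off())"
```

```text
the job is handed in; nothing more can be done
None
```

The truckle rests in the hollow against the stop board, the keeper bar lies square across the gutter behind it, and the job was handed in at about 13 s on the robot's clock; the hand-in returned no verdict.

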